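Sort the pottery for the next firings

TASK

Sort the pieces on the bench for the next firings: stand both unglazed terracotta pieces on the wooden ware board, both blue-glazed pieces on the dark kiln shelf with at least a centimetre of air between them so they cannot fuse, and the cream kiln post in the green box. Everything must end upright, with its whole foot on its place and released; set the pieces down rather than dropping them, knock nothing over, and leave the glaze jar and the yellow bowl where they are.

Things in the scene. Friction and masses are not known exactly. Their poses are not given: they have to be found in the camera images.
- clay_pot: Small unglazed terracotta (orange-brown) pot: round cup 50 mm across at the rim, 40 mm across the foot, 42 mm high, 5 mm wall, no handle, about 90 g. Stands upright on the table at the start. Origin: centre of the underside; z up.
- clay_house: Small unglazed terracotta (orange-brown) model house with a darker brown roof: 46 mm long (x) by 40 mm wide (y), plain vertical walls up to 34 mm, pitched roof with its ridge along x up to 53 mm high; can be gripped across either pair of walls; about 110 g. Stands upright on the table at the start. Origin: centre of the underside; z up.
- blue_pot: Small blue-glazed pot: round cup 50 mm across at the rim, 40 mm across the foot, 42 mm high, 5 mm wall, no handle, about 90 g. Stands upright on the table at the start. Origin: centre of the underside; z up.
- blue_house: Small blue-glazed model house with a dark navy roof: 46 mm long (x) by 40 mm wide (y), plain vertical walls up to 34 mm, pitched roof with its ridge along x up to 53 mm high; can be gripped across either pair of walls; about 110 g. Stands upright on the table at the start. Origin: centre of the underside; z up.
- kiln_post: Kiln post: plain cream-coloured upright cylinder, 36 mm across, 65 mm high, about 120 g. Stands upright on the table at the start. Origin: centre of the underside; z up.
- ware_board: Wooden ware board, fixed, flat with no rim: 110 mm (x) by 150 mm (y), 18 mm thick. Origin: centre of the underside, so its top is at z = 18 mm in its frame; y along its long side.
- kiln_shelf: Kiln shelf, a dark grey, nearly black flat slab, fixed, no rim: 110 mm (x) by 150 mm (y), 15 mm thick. Origin: centre of the underside, so its top is at z = 15 mm in its frame; y along its long side.
- post_box: Open green plastic box, fixed: 120 mm by 120 mm outside, walls 4 mm thick, 30 mm high, floor 4 mm thick (inner floor at z = 4 mm). Origin: centre of the underside; axes along the sides.
- glaze_jar: Bystander: loose amber glaze jar with a white cap and paper label, 52 mm across, 68 mm high. Origin: centre of the underside. Leave it alone.
- water_bowl: Bystander: loose small yellow bowl, 64 mm across, 40 mm high. Origin: centre of the underside. Leave it alone. (Unlisted things are fixed: flat ones no more than 25 mm high, and equipment at the far and side edges of the table, all of it beyond x = 0.8 m or beyond 0.57 m to either side, up to 0.25 m high.)

How it is judged:
At the end, for the whole second after the job is handed in: Terracotta pieces stand on the ware board, blue ones on the kiln shelf (centres within 40 mm across and 60 mm along it, blue centres over 55 mm apart), the post on the floor of the green box (within 42 mm); all upright to 0.15 rad, at that height to 6 mm, at rest and released (x of clay_pot in the frame of ware_board between -0.04 and 0.04 m and y of clay_pot in the frame of ware_board between -0.06 and 0.06 m and z of clay_pot in the frame of ware_board between 0.012 and 0.024 m and angle between each of clay_pot, clay_house, blue_pot, blue_house, kiln_post's own z axis and vertical below 0.15 rad and linear speed of each of clay_pot, clay_house, blue_pot, blue_house, kiln_post below 0.02 m/s and angular speed of each of clay_pot, clay_house, blue_pot, blue_house, kiln_post below 0.2 rad/s and contact force between each of clay_pot, clay_house, blue_pot, blue_house, kiln_post and the fingers below 0.05 N and x of clay_house in the frame of ware_board between -0.04 and 0.04 m and y of clay_house in the frame of ware_board between -0.06 and 0.06 m and z of clay_house in the frame of ware_board between 0.012 and 0.024 m and x of blue_pot in the frame of kiln_shelf between -0.04 and 0.04 m and y of blue_pot in the frame of kiln_shelf between -0.06 and 0.06 m and z of blue_pot in the frame of kiln_shelf between 0.009 and 0.021 m and x of blue_house in the frame of kiln_shelf between -0.04 and 0.04 m and y of blue_house in the frame of kiln_shelf between -0.06 and 0.06 m and z of blue_house in the frame of kiln_shelf between 0.009 and 0.021 m and x of kiln_post in the frame of post_box between -0.042 and 0.042 m and y of kiln_post in the frame of post_box between -0.042 and 0.042 m and z of kiln_post in the frame of post_box between -0.002 and 0.01 m and horizontal distance between blue_pot and blue_house above 0.055 m); the robot touches nothing.
It fails at once if the glaze jar was pushed more than 25 mm from its place (distance of glaze_jar from where it was at the start of the episode above 0.025 m).
It fails at once if the yellow bowl was pushed more than 25 mm from its place (distance of water_bowl from where it was at the start of the episode above 0.025 m).
It fails at once if a piece was knocked over (angle between any of clay_pot, clay_house, blue_pot, blue_house, kiln_post's own z axis and vertical above 1.1 rad).
It fails at once if a piece was dropped or thrown (moving freely at over 0.6 m/s) ((linear speed of clay_pot above 0.6 m/s and contact force between clay_pot and the fingers below 0.05 N) or (linear speed of clay_house above 0.6 m/s and contact force between clay_house and the fingers below 0.05 N) or (linear speed of blue_pot above 0.6 m/s and contact force between blue_pot and the fingers below 0.05 N) or (linear speed of blue_house above 0.6 m/s and contact force between blue_house and the fingers below 0.05 N) or (linear speed of kiln_post above 0.6 m/s and contact force between kiln_post and the fingers below 0.05 N)).
It also fails if it takes over 120 s, if anything falls off the work surface, if the arm or the gripper's body presses on something with over 40 N, if the wrist force passes 120 N, or if a joint passes its speed limit or range.

ROBOT

A 6-joint arm with a two-finger parallel gripper is mounted at the origin on the work surface. World frame = base frame: x ahead of the robot, y to its left, z up, the work surface at z = 0. Lengths are in m, angles in rad, forces in N, time in s.
With the tool pointing down it reaches from about 0.3 to 0.775 m from the base axis. Payload 14.6 kg.
Tool frame: the origin (TCP) lies on the centre line of the jaws, within the pads' length; the fingertips stand 19 mm ahead of it and the grasp point (between the pads) is the TCP; z points along the fingers, y is the direction in which the jaws open and shut (so a half turn about z gives the same grasp; the last joint's range is limited). The gripper opens to 94 mm and grips with 3 to 60 N. Pads are 16 mm wide; open, the fingers measure 119 mm over their backs; the gripper's body (75 mm by 177 mm) begins 78 mm behind the grasp point.
Start: joints at [-1.252, 0.3, 1.521, -0, 1.321, -0.067], TCP at [0.207, -0.51, 0.224] pointing down, gripper open.
Joint ranges: [-3.03, 3.03], [-0.79, 2.21], [0.23, 2.52], [-1.04, 4.18], [0, 3.07], [-2.55, 2.55]. Speed limits (rad/s): [2.22, 2.22, 2.57, 3.14, 3.14, 3.14].

INTERFACE

Orientations are given as [roll, pitch, yaw] about the fixed x, y, z axes, in that order (R = Rz(yaw) Ry(pitch) Rx(roll)).
In Python, from station import ctrl gives the robot as it stands. The module is installed in compiled form; this text tells all that it offers.
- The arm moves only by the shell command python3 -m creep 'ROWS' [FORCE]. ROWS is a JSON object of lists of equal length, an entry for each row: "translation": the shift along the world's x, y, z in mm, a list of three; "yaw": the turn about the world's z in rad; "gripper": the closure in counts, from 0 (fully open) to 255 (shut). A call has 1 to 5 rows; each row is the pose to reach, as a shift and turn from the pose measured when the call began; what a row does not reach only later rows make up. A row lasts 1/12 s, in which the tool goes at most 41.7 mm and 7.16 degrees, less where a joint would pass 70% of its speed; a pose out of reach is approached as far as the arm can. A call with a gripper value outside its range is refused whole. The fingers move at their own pace and stop on an object; FORCE is the grip in N (left out, the last holds). Time passes only in rows, so rows that repeat a pose let the fingers close. It gives the time, the measured TCP pose, the force and the opening at its end, in the units of the state.
- ctrl.get_obs(): the state, without advancing time (a new reading comes with each control period).
- ctrl.camera(name): name is "scene" or "top"; returns a dict with "pixels" (400x640x3 uint8, red, green, blue), "depth" (400x640 float32, m along the optical axis (not along the pixel's ray), 0 where there is no reading), "fx", "fy", "cx", "cy" (pixels), "R" (3x3) and "t" (3): a world point X has camera coordinates R X + t. Camera axes: x right, y down, z forward; pixel columns grow to the right and rows downward; lengths in m; the calibration is good to about 2 mm. A picture is of the moment at which its call begins.
- ctrl.hand_in(): hands the job in, once; it reports no verdict.
The state is a dict: "time_s": time; "qpos": joint angles; "joint_vel": joint speeds; "tau": joint torques, N m; "ee_pos": TCP position; "eef_rot": TCP orientation; "force": force on the tool from outside, world axes, zero at the start; "moment": the same for the moment, N m; "grip_width": finger opening in m.
Only numpy, scipy, OpenCV 4.12 (cv2) and the standard library are available. Lean on these libraries where they do the work, as an engineer would, in place of code of your own. Each camera call takes 0.05 s, during which the arm holds its last target. There are 200 camera calls.

## Working session

There is one attempt and no reset: what is moved stays moved. The work goes in short steps, Python scripts to look and compute and a shell command to move; the robot and the scene stay as the last step left them, time stands still between calls to the robot, and variables do not carry over. Pictures are saved under pics/ and viewed, about 12 in all and at most 16, crops included, and the job is handed in when it is done.

```bash
mkdir -p pics; python3 - <<'E'
from station import ctrl
import cv2,numpy as np
o=ctrl.get_obs();print({k:np.round(v,3) for k,v in o.items()})
for n in("top","scene"):
    c=ctrl.camera(n);cv2.imwrite(f"pics/{n}0.png",c["pixels"][:,:,::-1]);np.savez(f"/tmp/{n}0.npz",**c)
    print(n,c["fx"],c["cx"],c["cy"],np.round(c["R"],3).tolist(),c["t"], (c["depth"]>0).mean())
E
```

```text
{'time_s': np.float64(0.0), 'qpos': array([-1.252,  0.3  ,  1.522, -0.   ,  1.321, -0.067]), 'joint_vel': array([ 0.   , -0.   ,  0.001,  0.001, -0.001, -0.001]), 'tau': array([-0.0000e+00, -5.3181e+01, -3.5273e+01,  7.1000e-02,  2.4000e-02,
       -0.0000e+00]), 'ee_pos': array([ 0.207, -0.509,  0.224]), 'eef_rot': array([-3.14 , -0.   ,  0.386]), 'force': array([ 0.321, -0.226,  0.744]), 'moment': array([-0.005, -0.052, -0.055]), 'grip_width': np.float64(0.094)}
top 404.4878977323357 320.9009288256832 201.16542243399655 [[-0.001, -1.0, 0.02], [-0.989, -0.002, -0.145], [0.145, -0.02, -0.989]] [-0.00954547  0.54125273  0.91260814] 0.9961796875
scene 364.4438498437733 320.6186730976518 201.8119688025384 [[0.253, 0.967, 0.01], [0.793, -0.202, -0.575], [-0.554, 0.153, -0.818]] [-0.14248311 -0.41304243  1.31425505] 0.9960625
```

View pics/top0.png

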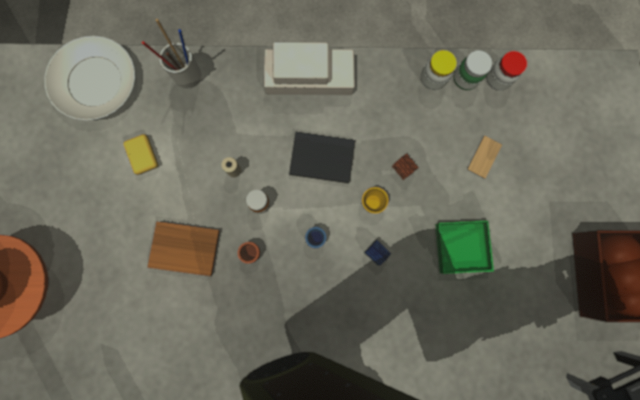

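View pics/scene0.png

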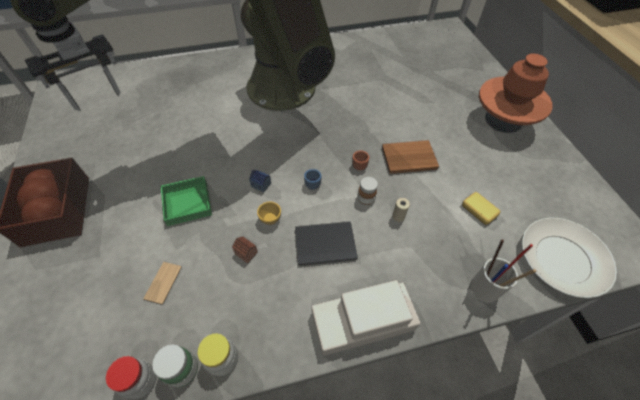

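```bash
cat > h.py <<'E'
import cv2,numpy as np
def cloud(c):
    v,u=np.mgrid[0:400,0:640];d=c["depth"]
    P=np.stack([(u-c["cx"])/c["fx"]*d,(v-c["cy"])/c["fy"]*d,d],-1)
    return (P-c["t"])@c["R"]
def fit(pts):
    p=(pts[:,:2]*1000).astype(np.float32);(x,y),(w,h),a=cv2.minAreaRect(p)
    c,r=cv2.minEnclosingCircle(p)
    return f"n{len(p)} rect c({x:.1f},{y:.1f}) {w:.1f}x{h:.1f} a{a:.1f}  circ({c[0]:.1f},{c[1]:.1f}) r{r:.1f}"
E
python3 - <<'E'
from h import *
S={"board":(184,248,45,.010,.03),"shelf":(322,157,42,.008,.03),"box":(465,246,42,.02,.05),
"cpot":(249,252,17,.03,.06),"bpot":(316,236,17,.03,.06),"post":(230,165,16,.055,.08),"chouse":(404,166,18,.028,.07),"bhouse":(377,251,18,.028,.07),"jar":(257,201,18,.05,.09),"bowl":(375,199,18,.03,.06)}
t=dict(np.load("/tmp/top0.npz"));s=dict(np.load("/tmp/scene0.npz"))
T=cloud(t);C=cloud(s)
for n,(u,v,r,a,b) in S.items():
    p=T[v-r:v+r,u-r:u+r].reshape(-1,3);q=p[(p[:,2]>a)&(p[:,2]<b)]
    print(n,"top",fit(q),"zmed %.1f max %.1f"%(np.median(q[:,2])*1e3,q[:,2].max()*1e3))
    m=cv2.minEnclosingCircle((q[:,:2]).astype(np.float32))[0]
    k=C.reshape(-1,3);k=k[(np.hypot(*(k[:,:2]-m).T)<(.1 if r>30 else .045))&(k[:,2]>a)&(k[:,2]<b)]
    print("   scene",fit(k))
    if "house" in n:
        for A in(p,k):
            g=A[A[:,2]>.046];l=cv2.fitLine((g[:,:2]*1000).astype(np.float32),cv2.DIST_L2,0,.01,.01).ravel();print("   ridge",len(g),l.round(2),np.degrees(np.arctan2(l[1],l[0])).round(1))
im=t["pixels"][135:285,130:510,::-1];cv2.imwrite("pics/crop1.png",cv2.resize(im,None,fx=2.1,fy=2.1,interpolation=2))
E
```

```text
board top n3024 rect c(431.2,316.6) 151.4x110.0 a82.2  circ(431.3,315.7) r91.2 zmed 18.5 max 25.1
   scene n1414 rect c(431.9,314.0) 151.0x113.4 a82.5  circ(432.4,313.8) r91.2
shelf top n2674 rect c(637.3,-27.7) 191.1x142.3 a80.9  circ(634.6,-28.2) r116.9 zmed 15.3 max 22.7
   scene n2190 rect c(656.2,-12.6) 150.1x112.4 a82.2  circ(656.1,-12.9) r91.4
box top n485 rect c(434.9,-349.6) 119.9x122.2 a2.9  circ(434.8,-350.1) r84.0 zmed 28.9 max 35.0
   scene n441 rect c(436.0,-351.9) 123.5x120.3 a2.6  circ(435.4,-351.7) r84.2
cpot top n157 rect c(421.3,159.7) 48.3x47.8 a61.6  circ(421.3,159.7) r25.0 zmed 41.7 max 46.1
   scene n146 rect c(423.0,157.3) 48.2x50.3 a45.8  circ(423.4,156.1) r26.7
bpot top n137 rect c(456.0,4.7) 46.4x48.8 a90.0  circ(456.2,5.0) r24.6 zmed 41.8 max 48.0
   scene n146 rect c(457.7,2.9) 48.4x48.6 a84.4  circ(457.1,3.0) r25.3
post top n195 rect c(621.9,205.3) 34.0x34.3 a47.0  circ(622.3,205.1) r17.9 zmed 65.2 max 69.7
   scene n149 rect c(624.1,203.2) 35.6x33.7 a79.8  circ(622.4,203.0) r18.8
chouse top n330 rect c(629.2,-213.0) 46.3x40.8 a38.9  circ(628.2,-212.3) r
[... 157 characters left out ...]
ridge 137 [ 7.7000e-01  6.3000e-01  6.3086e+02 -2.1567e+02] 39.4
bhouse top n359 rect c(421.2,-140.3) 46.0x39.9 a47.0  circ(421.4,-141.1) r29.3 zmed 44.6 max 56.2
   scene n234 rect c(423.0,-142.8) 47.1x41.6 a43.8  circ(423.0,-143.7) r28.9
   ridge 171 [ 2.0000e-02 -1.0000e+00  4.1986e+02 -1.3459e+02] -88.6
   ridge 89 [   0.66    0.75  424.1  -143.15] 48.8
jar top n337 rect c(540.2,139.8) 45.2x45.0 a86.4  circ(540.4,140.3) r23.2 zmed 68.3 max 73.2
   scene n238 rect c(540.9,137.8) 46.3x46.5 a87.4  circ(540.4,139.1) r24.6
bowl top n176 rect c(543.7,-134.9) 61.7x62.1 a44.4  circ(544.0,-134.8) r31.8 zmed 39.8 max 44.0
   scene n170 rect c(545.1,-137.1) 61.9x61.0 a27.4  circ(544.3,-136.4) r32.5
```

View pics/crop1.png

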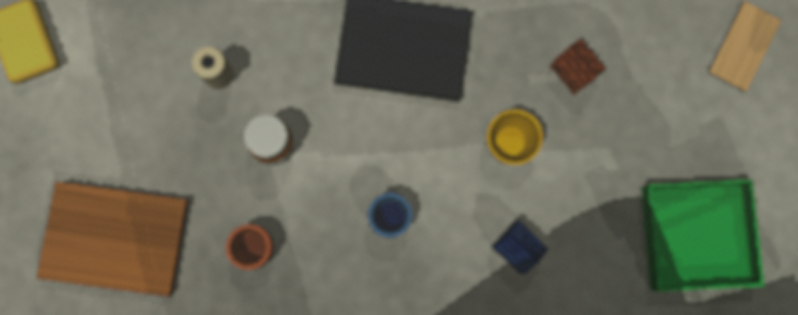

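Both pictures agree. In the top view: board (184,248), clay pot (249,252), jar (257,201), post (230,165), shelf (322,157), blue pot (316,236), bowl (375,199), clay house (404,166), blue house (377,251), box (465,246). I'll go to the blue house first, at about (422,-142) mm with its long axis at about 45°.

```bash
python3 -m creep '{"translation":[[21,37,0],[43,74,0],[64,110,0],[86,147,0],[107,184,0]],"yaw":[0.08,0.16,0.24,0.32,0.41],"gripper":[0,0,0,0,0]}' 25
```

```text
time_s: 0.52
ee_pos: [0.312, -0.3276, 0.2237]
eef_rot: [-3.14, -0.0, 0.799]
force: [1.9, -0.3, 0.2]
grip_width: 0.0939
```

```bash
python3 -m creep '{"translation":[[22,37,0],[44,74,0],[66,110,-10],[88,147,-40],[110,186,-70]],"yaw":[0,0,0,0,0],"gripper":[0,0,0,0,0]}'; python3 -m creep '{"translation":[[0,0,-30],[0,0,-60],[0,0,-60],[0,0,-60],[0,0,-60]],"yaw":[0,0,0,0,0],"gripper":[0,0,0,0,0]}'
python3 - <<'E'
from station import ctrl
import cv2
a=ctrl.camera("top")["pixels"][195:300,310:450,::-1];b=ctrl.camera("scene")["pixels"][110:215,200:340,::-1]
cv2.imwrite("pics/p4.png",cv2.resize(cv2.hconcat([a,b]),None,fx=2.8,fy=2.8,interpolation=2))
E
```

```text
time_s: 0.93
ee_pos: [0.411, -0.1606, 0.1695]
eef_rot: [3.141, -0.001, 0.8]
force: [0.1, -0.6, 0.1]
grip_width: 0.0941
time_s: 1.35
ee_pos: [0.4115, -0.1612, 0.111]
eef_rot: [3.14, -0.001, 0.799]
force: [0.8, -0.1, 0.3]
grip_width: 0.0939
```

View pics/p4.png

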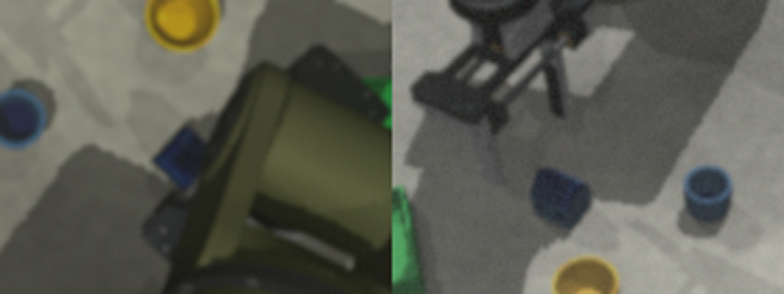

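The pictures show the open jaws above and a little short of the blue house (top crop about (180,155)), nothing disturbed. Next I centre on it and descend.

```bash
python3 -m creep '{"translation":[[10,20,0],[10,20,-25],[10,20,-50],[10,20,-75],[10,20,-87]],"yaw":[0,0,0,0,0],"gripper":[0,0,0,0,0]}'; python3 -m creep '{"translation":[[0,0,0],[0,0,0],[0,0,0],[0,0,0],[0,0,0]],"yaw":[0,0,0,0,0],"gripper":[0,255,255,255,255]}' 25;python3 -m creep '{"translation":[[0,0,0],[0,0,0],[0,0,0],[0,0,0],[0,0,0]],"yaw":[0,0,0,0,0],"gripper":[255,255,255,255,255]}'
```

```text
time_s: 1.87
ee_pos: [0.4214, -0.1414, 0.0232]
eef_rot: [3.139, -0.002, 0.798]
force: [0.5, -0.6, -0.5]
grip_width: 0.0943
time_s: 2.28
ee_pos: [0.422, -0.1417, 0.0243]
eef_rot: [3.137, -0.002, 0.798]
force: [0.6, -0.0, 0.3]
grip_width: 0.0706
time_s: 2.7
ee_pos: [0.422, -0.1417, 0.0244]
eef_rot: [3.137, -0.002, 0.798]
force: [-0.7, 0.3, 1.2]
grip_width: 0.0399
```

```bash
python3 -m creep '{"translation":[[0,0,0],[0,0,5],[0,0,25],[0,0,55],[0,0,90]],"yaw":[0,0,0,0,0],"gripper":[255,255,255,255,255]}'; python3 -m creep '{"translation":[[15,6,0],[45,19,0],[76,32,0],[108,45,0],[140,58,0]],"yaw":[0.05,0.17,0.29,0.41,0.53],"gripper":[255,255,255,255,255]}';python3 -m creep '{"translation":[[30,12,0],[55,23,0],[75,32,0],[89,37,0],[89,37,0]],"yaw":[0.05,0.1,0.1,0.1,0.1],"gripper":[255,255,255,255,255]}'
```

```text
time_s: 3.12
ee_pos: [0.421, -0.1413, 0.1146]
eef_rot: [3.14, -0.001, 0.798]
force: [0.6, 0.2, -1.9]
grip_width: 0.0396
time_s: 3.53
ee_pos: [0.5623, -0.0825, 0.115]
eef_rot: [3.14, -0.001, 1.334]
force: [-0.8, -0.4, -0.9]
grip_width: 0.0402
time_s: 3.95
ee_pos: [0.6528, -0.0442, 0.1146]
eef_rot: [3.14, -0.001, 1.435]
force: [-1.6, 0.3, -1.6]
grip_width: 0.0399
```

```bash
python3 -m creep '{"translation":[[-2,-2,-20],[-2,-2,-45],[-2,-2,-63],[-2,-2,-71],[-2,-2,-74]],"yaw":[0,0,0,0,0],"gripper":[255,255,255,255,255]}'; python3 -m creep '{"translation":[[0,0,-1],[0,0,-1],[0,0,-1],[0,0,-1],[0,0,-1]],"yaw":[0,0,0,0,0],"gripper":[255,255,255,255,255]}'
```

```text
time_s: 4.37
ee_pos: [0.6497, -0.0464, 0.0395]
eef_rot: [-3.141, -0.001, 1.435]
force: [-3.1, 0.9, 5.7]
grip_width: 0.0397
time_s: 4.78
ee_pos: [0.6501, -0.0465, 0.0395]
eef_rot: [3.141, -0.001, 1.435]
force: [-1.7, 0.2, 4.5]
grip_width: 0.0397
```

Contact on the shelf is felt at the expected height. I release, rise, and head for the blue pot at (456.5, 4).

```bash
python3 -m creep '{"translation":[[0,0,0],[0,0,0],[0,0,0],[0,0,0],[0,0,0]],"yaw":[0,0,0,0,0],"gripper":[80,80,80,80,80]}'; python3 -m creep '{"translation":[[0,0,0],[0,0,10],[0,0,35],[0,0,65],[0,0,95]],"yaw":[0,0,0,0,0],"gripper":[80,80,80,80,80]}'; python3 -m creep '{"translation":[[-38,10,0],[-77,20,0],[-116,30,0],[-155,40,0],[-193,51,0]],"yaw":[0,0,0,0,0],"gripper":[0,0,0,0,0]}'; python3 - <<'E'
from station import ctrl
import cv2
from h import *
c=ctrl.camera("scene");a=c["pixels"][140:280,220:440,::-1]
cv2.imwrite("pics/p5.png",cv2.resize(a,None,fx=3,fy=3,interpolation=2))
P=cloud(c).reshape(-1,3)
k=P[(np.hypot(P[:,0]-.65,P[:,1]+.046)<.05)&(P[:,2]>.043)&(P[:,2]<.08)];print(fit(k))
E
```

```text
time_s: 5.2
ee_pos: [0.65, -0.0465, 0.0394]
eef_rot: [3.141, -0.001, 1.435]
force: [-0.0, -1.0, -0.0]
grip_width: 0.0643
time_s: 5.62
ee_pos: [0.6498, -0.0465, 0.136]
eef_rot: [-3.141, -0.001, 1.435]
force: [-0.8, -0.3, 0.4]
grip_width: 0.0645
time_s: 6.03
ee_pos: [0.4548, 0.0048, 0.1365]
eef_rot: [3.141, -0.001, 1.435]
force: [0.4, 0.5, 0.8]
grip_width: 0.0928
n289 rect c(650.4,-47.7) 46.1x40.8 a81.2  circ(650.7,-47.1) r29.7
```

View pics/p5.png

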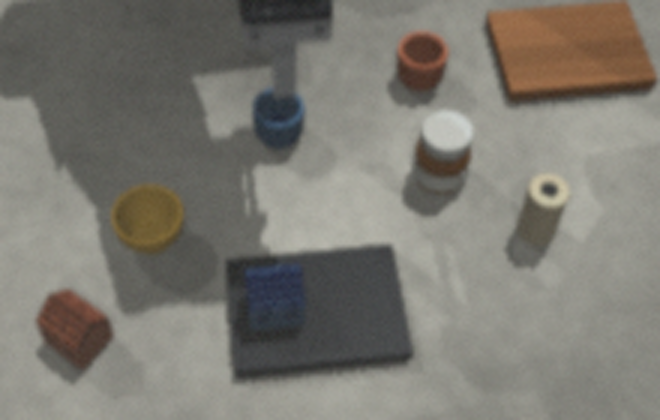

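The picture shows the blue house upright on the shelf (crop (275,298)), clear of the edges. Now the blue pot.

```bash
python3 -m creep '{"translation":[[2,-1,-30],[2,-1,-60],[2,-1,-85],[2,-1,-104],[2,-1,-110]],"yaw":[0,0,0,0,0],"gripper":[0,0,0,0,0]}'; python3 -m creep '{"translation":[[0,0,0],[0,0,0],[0,0,0],[0,0,0],[0,0,0]],"yaw":[0,0,0,0,0],"gripper":[255,255,255,255,255]}' 20;python3 -m creep '{"translation":[[0,0,0],[0,0,0],[0,0,0],[0,0,0],[0,0,0]],"yaw":[0,0,0,0,0],"gripper":[255,255,255,255,255]}'; python3 -m creep '{"translation":[[0,0,0],[0,0,5],[0,0,25],[0,0,55],[0,0,90]],"yaw":[0,0,0,0,0],"gripper":[255,255,255,255,255]}'
```

```text
time_s: 6.5
ee_pos: [0.4493, 0.0055, 0.0233]
eef_rot: [-3.133, -0.001, 1.436]
force: [-0.3, 0.5, -0.8]
grip_width: 0.0939
time_s: 6.92
ee_pos: [0.4498, 0.0055, 0.0242]
eef_rot: [-3.135, -0.001, 1.436]
force: [0.9, -0.3, -0.5]
grip_width: 0.0642
time_s: 7.33
ee_pos: [0.4501, 0.0054, 0.0245]
eef_rot: [-3.135, -0.001, 1.436]
force: [0.5, 0.1, 5.1]
grip_width: 0.0492
time_s: 7.75
ee_pos: [0.4489, 0.0055, 0.1146]
eef_rot: [-3.132, -0.001, 1.436]
force: [-0.1, -0.4, -0.1]
grip_width: 0.0493
```

```bash
python3 -m creep '{"translation":[[15,2,0],[48,5,0],[84,8,0],[120,11,0],[156,14,0]],"yaw":[0,0,0,0,0],"gripper":[255,255,255,255,255]}';python3 -m creep '{"translation":[[30,3,0],[50,5,0],[54,5,0],[54,5,0],[54,5,0]],"yaw":[0,0,0,0,0],"gripper":[255,255,255,255,255]}'
```

```text
time_s: 8.17
ee_pos: [0.6062, 0.0197, 0.1147]
eef_rot: [-3.132, -0.001, 1.436]
force: [-0.9, 0.3, -1.0]
grip_width: 0.0494
time_s: 8.58
ee_pos: [0.6594, 0.0247, 0.1144]
eef_rot: [-3.13, -0.001, 1.436]
force: [-0.7, 0.1, 0.0]
grip_width: 0.0489
```

```bash
python3 -m creep '{"translation":[[0,0,-20],[0,0,-45],[0,0,-63],[0,0,-71],[0,0,-74]],"yaw":[0,0,0,0,0],"gripper":[255,255,255,255,255]}'; python3 -m creep '{"translation":[[0,0,-1],[0,0,-1],[0,0,-1],[0,0,-1],[0,0,-1]],"yaw":[0,0,0,0,0],"gripper":[255,255,255,255,255]}'
```

```text
time_s: 9.0
ee_pos: [0.6582, 0.0246, 0.0395]
eef_rot: [-3.128, -0.0, 1.436]
force: [-4.1, -0.6, 7.3]
grip_width: 0.0491
time_s: 9.42
ee_pos: [0.6586, 0.0245, 0.0395]
eef_rot: [-3.129, -0.0, 1.436]
force: [-0.4, -0.7, 4.9]
grip_width: 0.0492
```

```bash
python3 -m creep '{"translation":[[0,0,0],[0,0,0],[0,0,0],[0,0,0],[0,0,0]],"yaw":[0,0,0,0,0],"gripper":[66,66,66,66,66]}'; python3 -m creep '{"translation":[[0,0,0],[0,0,10],[0,0,35],[0,0,65],[0,0,95]],"yaw":[0,0,0,0,0],"gripper":[66,66,66,66,66]}'; python3 -m creep '{"translation":[[-7,36,0],[-15,73,0],[-23,110,0],[-31,147,0],[-37,180,0]],"yaw":[0,0,0,0,0],"gripper":[0,0,0,0,0]}'; python3 -m creep '{"translation":[[0,0,0],[0,0,0]],"yaw":[0,0],"gripper":[0,0]}'; python3 - <<'E'
from station import ctrl
import cv2
from h import *
c=ctrl.camera("scene");a=c["pixels"][140:280,220:440,::-1]
cv2.imwrite("pics/p6.png",cv2.resize(a,None,fx=3,fy=3,interpolation=2))
P=cloud(c).reshape(-1,3)
for x,y,z in((.65,-.046,.043),(.659,.0245,.047)):
    k=P[(np.hypot(P[:,0]-x,P[:,1]-y)<.04)&(P[:,2]>z)&(P[:,2]<.08)];print(fit(k))
E
```

```text
time_s: 9.83
ee_pos: [0.6585, 0.0245, 0.0393]
eef_rot: [-3.129, -0.0, 1.436]
force: [0.2, 0.1, -0.4]
grip_width: 0.0698
time_s: 10.25
ee_pos: [0.6583, 0.0246, 0.136]
eef_rot: [-3.129, -0.0, 1.436]
force: [0.3, 0.0, 0.5]
grip_width: 0.0692
time_s: 10.67
ee_pos: [0.6205, 0.2067, 0.137]
eef_rot: [-3.129, -0.001, 1.436]
force: [0.4, 0.5, 0.6]
grip_width: 0.0938
time_s: 10.83
ee_pos: [0.6201, 0.2083, 0.1379]
eef_rot: [-3.13, -0.001, 1.439]
force: [0.1, 0.4, 0.5]
grip_width: 0.0939
n288 rect c(650.6,-48.1) 45.9x40.9 a83.9  circ(651.1,-47.5) r29.3
n158 rect c(659.6,22.8) 48.2x47.8 a28.2  circ(658.7,23.8) r25.3
```

View pics/p6.png

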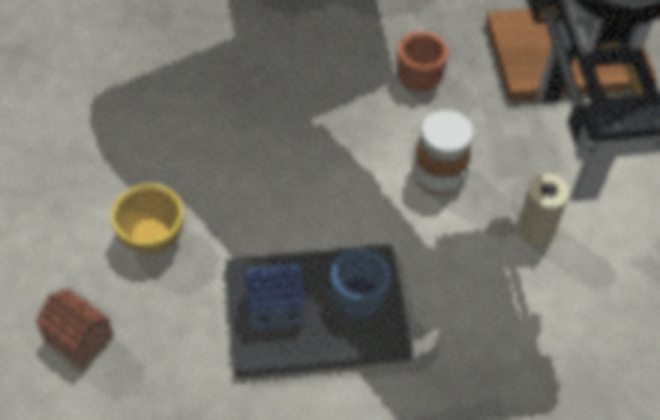

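Both blue pieces stand on the shelf (house crop (275,298), pot (360,280)) with a clear gap. Now the post.

```bash
python3 -m creep '{"translation":[[2,-4,0],[2,-4,-5],[2,-4,-30],[2,-4,-55],[2,-4,-75]],"yaw":[0,0,0,0,0],"gripper":[0,0,0,0,0]}';python3 -m creep '{"translation":[[0,0,-15],[0,0,-25],[0,0,-28],[0,0,-28],[0,0,-28]],"yaw":[0,0,0,0,0],"gripper":[0,0,0,0,0]}'; python3 -m creep '{"translation":[[0,0,0],[0,0,0],[0,0,0],[0,0,0],[0,0,0]],"yaw":[0,0,0,0,0],"gripper":[255,255,255,255,255]}' 25;python3 -m creep '{"translation":[[0,0,0],[0,0,0],[0,0,0],[0,0,0],[0,0,0]],"yaw":[0,0,0,0,0],"gripper":[255,255,255,255,255]}'; python3 -m creep '{"translation":[[0,0,0],[0,0,5],[0,0,30],[0,0,65],[0,0,100]],"yaw":[0,0,0,0,0],"gripper":[255,255,255,255,255]}'
```

```text
time_s: 11.3
ee_pos: [0.6225, 0.2011, 0.0607]
eef_rot: [-3.129, -0.0, 1.435]
force: [0.3, -0.1, 0.4]
grip_width: 0.0939
time_s: 11.72
ee_pos: [0.6231, 0.2009, 0.0337]
eef_rot: [-3.13, -0.001, 1.435]
force: [-0.3, -0.2, 0.6]
grip_width: 0.0938
time_s: 12.13
ee_pos: [0.6231, 0.2009, 0.0339]
eef_rot: [-3.13, -0.001, 1.435]
force: [0.1, 0.4, -0.1]
grip_width: 0.0641
time_s: 12.55
ee_pos: [0.6231, 0.2009, 0.0339]
eef_rot: [-3.13, -0.001, 1.435]
force: [1.0, -0.2, 0.5]
grip_width: 0.0356
time_s: 12.97
ee_pos: [0.6226, 0.2008, 0.1347]
eef_rot: [-3.129, -0.0, 1.435]
force: [0.4, -0.2, -1.1]
grip_width: 0.0356
```

```bash
python3 -m creep '{"translation":[[-5,-14,0],[-15,-45,0],[-27,-79,0],[-39,-114,0],[-51,-149,0]],"yaw":[0,0,0,0,0],"gripper":[255,255,255,255,255]}';python3 -m creep '{"translation":[[-12,-35,0],[-24,-70,0],[-36,-105,0],[-48,-140,0],[-60,-175,0]],"yaw":[0,0,0,0,0],"gripper":[255,255,255,255,255]}';python3 -m creep '{"translation":[[-12,-35,0],[-24,-70,0],[-36,-105,0],[-48,-140,0],[-58,-170,0]],"yaw":[0,0,0,0,0],"gripper":[255,255,255,255,255]}'; python3 -m creep '{"translation":[[-8,-24,0],[-14,-44,0],[-17,-53,0],[-17,-53,0],[-17,-53,0]],"yaw":[0,0,0,0,0],"gripper":[255,255,255,255,255]}'
```

```text
time_s: 13.38
ee_pos: [0.5707, 0.0505, 0.135]
eef_rot: [-3.129, -0.0, 1.435]
force: [1.6, -0.5, -1.5]
grip_width: 0.0354
time_s: 13.8
ee_pos: [0.5098, -0.126, 0.1355]
eef_rot: [-3.129, -0.0, 1.436]
force: [0.5, -1.1, -1.0]
grip_width: 0.0357
time_s: 14.22
ee_pos: [0.4507, -0.2981, 0.136]
eef_rot: [-3.13, 0.0, 1.435]
force: [0.5, -0.4, -1.3]
grip_width: 0.0358
time_s: 14.63
ee_pos: [0.4338, -0.3505, 0.1359]
eef_rot: [-3.129, -0.0, 1.435]
force: [0.1, 0.7, -1.3]
grip_width: 0.0354
```

```bash
python3 -m creep '{"translation":[[1,0,-15],[1,0,-40],[1,0,-68],[1,0,-85],[1,0,-92]],"yaw":[0,0,0,0,0],"gripper":[255,255,255,255,255]}'; python3 -m creep '{"translation":[[0,0,-3],[0,0,-5],[0,0,-6],[0,0,-6],[0,0,-6]],"yaw":[0,0,0,0,0],"gripper":[255,255,255,255,255]}'
```

```text
time_s: 15.05
ee_pos: [0.4345, -0.3483, 0.0415]
eef_rot: [-3.126, -0.002, 1.436]
force: [-0.0, 0.0, -0.7]
grip_width: 0.0357
time_s: 15.47
ee_pos: [0.4354, -0.3478, 0.0377]
eef_rot: [-3.128, -0.002, 1.437]
force: [-3.5, 5.0, 11.0]
grip_width: 0.0356
```

```bash
python3 -m creep '{"translation":[[0,0,0],[0,0,0],[0,0,0],[0,0,0],[0,0,0]],"yaw":[0,0,0,0,0],"gripper":[95,95,95,95,95]}'; python3 -m creep '{"translation":[[0,0,0],[0,0,10],[0,0,40],[0,0,75],[0,0,105]],"yaw":[0,0,0,0,0],"gripper":[95,95,95,95,95]}'; python3 -m creep '{"translation":[[25,17,0],[54,37,0],[84,58,0],[114,79,0],[144,99,0]],"yaw":[-0.12,-0.24,-0.36,-0.48,-0.6],"gripper":[0,0,0,0,0]}'; python3 -m creep '{"translation":[[28,19,0],[46,31,0],[50,34,0],[50,34,0],[50,34,0]],"yaw":[-0.1,-0.165,-0.165,-0.165,-0.165],"gripper":[0,0,0,0,0]}'; python3 - <<'E'
from station import ctrl
import cv2
from h import *
c=ctrl.camera("scene");a=c["pixels"][140:280,140:360,::-1]
cv2.imwrite("pics/p7.png",cv2.resize(a,None,fx=3,fy=3,interpolation=2))
P=cloud(c).reshape(-1,3)
k=P[(np.hypot(P[:,0]-.435,P[:,1]+.35)<.04)&(P[:,2]>.058)&(P[:,2]<.09)];print(fit(k),k[:,2].mean())
E
```

```text
time_s: 15.88
ee_pos: [0.4355, -0.3477, 0.0378]
eef_rot: [-3.128, -0.002, 1.437]
force: [-0.2, -0.0, -0.4]
grip_width: 0.0589
time_s: 16.3
ee_pos: [0.4355, -0.3477, 0.1453]
eef_rot: [-3.128, -0.001, 1.437]
force: [0.2, -0.4, 0.4]
grip_width: 0.0592
time_s: 16.72
ee_pos: [0.5807, -0.2474, 0.1463]
eef_rot: [-3.129, -0.002, 0.831]
force: [0.3, -0.7, -0.8]
grip_width: 0.089
time_s: 17.13
ee_pos: [0.6301, -0.2139, 0.1465]
eef_rot: [-3.129, -0.001, 0.668]
force: [0.5, -0.7, 0.2]
grip_width: 0.094
n149 rect c(436.2,-344.4) 35.0x35.0 a0.5  circ(436.9,-345.5) r18.9 0.0679104699411298
```

View pics/p7.png

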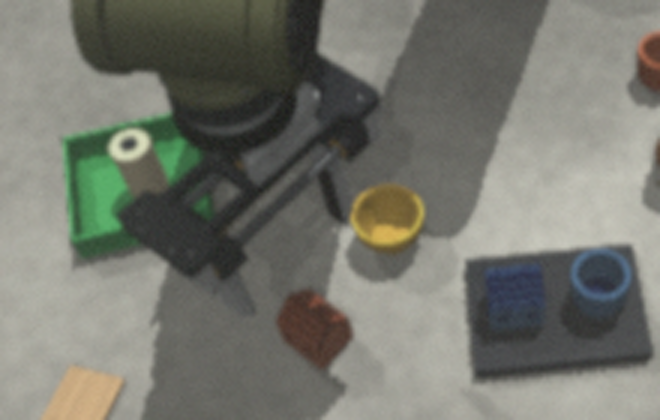

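The post stands upright in the box (crop (130,150)) near its centre, and the jaws straddle the clay house (315,328). I narrow the jaws a little to stay clear of the bowl (388,215).

```bash
python3 -m creep '{"translation":[[0,0,0],[0,0,-20],[0,0,-50],[0,0,-75],[0,0,-95]],"yaw":[0,0,0,0,0],"gripper":[50,50,50,50,50]}';python3 -m creep '{"translation":[[0,0,-15],[0,0,-24],[0,0,-27],[0,0,-27],[0,0,-27]],"yaw":[0,0,0,0,0],"gripper":[50,50,50,50,50]}'; python3 -m creep '{"translation":[[0,0,0],[0,0,0],[0,0,0],[0,0,0],[0,0,0]],"yaw":[0,0,0,0,0],"gripper":[255,255,255,255,255]}';python3 -m creep '{"translation":[[0,0,0],[0,0,0],[0,0,0],[0,0,0],[0,0,0]],"yaw":[0,0,0,0,0],"gripper":[255,255,255,255,255]}'; python3 -m creep '{"translation":[[0,0,0],[0,0,5],[0,0,30],[0,0,65],[0,0,105]],"yaw":[0,0,0,0,0],"gripper":[255,255,255,255,255]}'
```

```text
time_s: 17.6
ee_pos: [0.6285, -0.2151, 0.0499]
eef_rot: [-3.128, -0.0, 0.666]
force: [0.4, -0.4, 0.1]
grip_width: 0.0758
time_s: 18.02
ee_pos: [0.6289, -0.2155, 0.0242]
eef_rot: [-3.129, -0.001, 0.666]
force: [1.0, 0.1, 0.3]
grip_width: 0.0756
time_s: 18.43
ee_pos: [0.629, -0.2155, 0.0244]
eef_rot: [-3.129, -0.001, 0.666]
force: [-1.1, -0.3, 0.4]
grip_width: 0.0461
time_s: 18.85
ee_pos: [0.629, -0.2155, 0.0244]
eef_rot: [-3.129, -0.001, 0.666]
force: [-0.3, 0.2, 1.0]
grip_width: 0.0403
time_s: 19.27
ee_pos: [0.6281, -0.2152, 0.1292]
eef_rot: [-3.126, 0.0, 0.666]
force: [0.7, -0.3, -0.5]
grip_width: 0.0396
```

```bash
python3 -m creep '{"translation":[[-5,14,0],[-15,45,0],[-27,79,0],[-39,114,0],[-51,149,0]],"yaw":[0.05,0.15,0.25,0.35,0.45],"gripper":[255,255,255,255,255]}';python3 -m creep '{"translation":[[-12,35,0],[-24,70,0],[-36,105,0],[-48,140,0],[-60,175,0]],"yaw":[0.08,0.16,0.24,0.32,0.32],"gripper":[255,255,255,255,255]}';python3 -m creep '{"translation":[[-12,35,0],[-24,70,0],[-36,105,0],[-48,140,0],[-58,170,0]],"yaw":[0,0,0,0,0],"gripper":[255,255,255,255,255]}'; python3 -m creep '{"translation":[[-8,24,0],[-15,48,0],[-21,66,0],[-22,68,0],[-22,68,0]],"yaw":[0,0,0,0,0],"gripper":[255,255,255,255,255]}'
```

```text
time_s: 19.68
ee_pos: [0.5761, -0.0649, 0.1295]
eef_rot: [-3.126, 0.0, 1.12]
force: [1.9, 0.4, -0.6]
grip_width: 0.0397
time_s: 20.1
ee_pos: [0.5152, 0.1116, 0.1299]
eef_rot: [-3.127, 0.0, 1.445]
force: [0.6, 0.6, -0.5]
grip_width: 0.0399
time_s: 20.52
ee_pos: [0.4561, 0.2837, 0.1304]
eef_rot: [-3.127, -0.0, 1.446]
force: [-0.3, -0.3, -0.1]
grip_width: 0.0397
time_s: 20.93
ee_pos: [0.4336, 0.3522, 0.1304]
eef_rot: [-3.127, 0.0, 1.448]
force: [0.4, 0.3, -1.2]
grip_width: 0.04
```

```bash
python3 -m creep '{"translation":[[3,-3,-12],[3,-3,-37],[3,-3,-60],[3,-3,-75],[3,-3,-82]],"yaw":[0,0,0,0,0],"gripper":[255,255,255,255,255]}'; python3 -m creep '{"translation":[[0,0,-3],[0,0,-5],[0,0,-6],[0,0,-6],[0,0,-6]],"yaw":[0,0,0,0,0],"gripper":[255,255,255,255,255]}'
```

```text
time_s: 21.35
ee_pos: [0.4363, 0.3471, 0.0455]
eef_rot: [-3.124, 0.003, 1.446]
force: [-0.5, 0.3, -1.1]
grip_width: 0.0396
time_s: 21.77
ee_pos: [0.4368, 0.3466, 0.0416]
eef_rot: [-3.125, 0.002, 1.446]
force: [-9.2, -7.1, 19.7]
grip_width: 0.0401
```

```bash
python3 -m creep '{"translation":[[0,0,0],[0,0,0],[0,0,0],[0,0,0],[0,0,0]],"yaw":[0,0,0,0,0],"gripper":[80,80,80,80,80]}'; python3 -m creep '{"translation":[[0,0,0],[0,0,10],[0,0,35],[0,0,65],[0,0,95]],"yaw":[0,0,0,0,0],"gripper":[80,80,80,80,80]}'; python3 -m creep '{"translation":[[-3,-36,0],[-6,-73,0],[-9,-110,0],[-12,-147,0],[-15,-180,0]],"yaw":[0,0,0,0,0],"gripper":[0,0,0,0,0]}'; python3 -m creep '{"translation":[[0,-8,0],[0,-8,0],[0,-8,0]],"yaw":[0,0,0],"gripper":[0,0,0]}'; python3 - <<'E'
from station import ctrl
import cv2
from h import *
c=ctrl.camera("scene");a=c["pixels"][100:240,280:500,::-1]
cv2.imwrite("pics/p8.png",cv2.resize(a,None,fx=3,fy=3,interpolation=2))
P=cloud(c).reshape(-1,3)
for x,y,z in((.437,.347,.046),):
    k=P[(np.hypot(P[:,0]-x,P[:,1]-y)<.04)&(P[:,2]>z)&(P[:,2]<.09)];print(fit(k))
E
```

```text
time_s: 22.18
ee_pos: [0.4369, 0.3465, 0.0415]
eef_rot: [-3.125, 0.002, 1.446]
force: [0.2, -0.1, -0.1]
grip_width: 0.0643
time_s: 22.6
ee_pos: [0.4366, 0.3463, 0.1381]
eef_rot: [-3.124, 0.003, 1.446]
force: [1.1, 0.3, 0.9]
grip_width: 0.0645
time_s: 23.02
ee_pos: [0.4211, 0.1646, 0.1388]
eef_rot: [-3.125, 0.002, 1.446]
force: [1.4, -0.3, 0.6]
grip_width: 0.0925
time_s: 23.27
ee_pos: [0.4215, 0.1568, 0.1395]
eef_rot: [-3.126, 0.002, 1.445]
force: [-0.1, 0.2, -0.6]
grip_width: 0.0942
n213 rect c(438.6,345.8) 47.7x38.7 a81.4  circ(437.6,345.8) r29.4
```

View pics/p8.png

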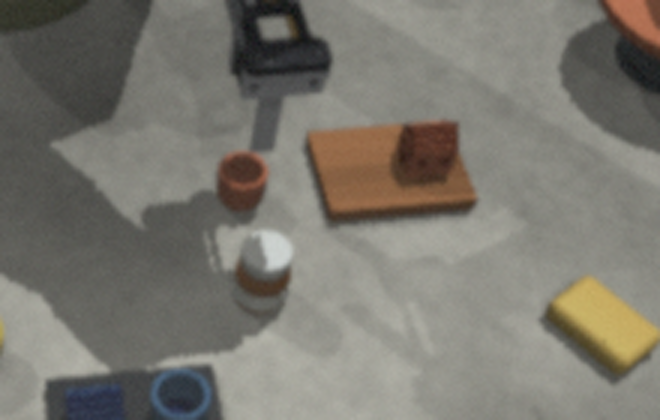

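The clay house stands on the board (crop (428,150)). Now the clay pot (242,180).

```bash
python3 -m creep '{"translation":[[1,2,0],[1,2,-20],[1,2,-50],[1,2,-75],[1,2,-90]],"yaw":[0,0,0,0,0],"gripper":[0,0,0,0,0]}';python3 -m creep '{"translation":[[0,0,-15],[0,0,-22],[0,0,-24],[0,0,-24],[0,0,-24]],"yaw":[0,0,0,0,0],"gripper":[0,0,0,0,0]}'; python3 -m creep '{"translation":[[0,0,0],[0,0,0],[0,0,0],[0,0,0],[0,0,0]],"yaw":[0,0,0,0,0],"gripper":[255,255,255,255,255]}' 20;python3 -m creep '{"translation":[[0,0,0],[0,0,0],[0,0,0],[0,0,0],[0,0,0]],"yaw":[0,0,0,0,0],"gripper":[255,255,255,255,255]}'; python3 -m creep '{"translation":[[0,0,0],[0,0,5],[0,0,30],[0,0,65],[0,0,95]],"yaw":[0,0,0,0,0],"gripper":[255,255,255,255,255]}'
```

```text
time_s: 23.73
ee_pos: [0.4215, 0.1603, 0.0469]
eef_rot: [-3.123, 0.003, 1.447]
force: [0.0, 0.0, 0.1]
grip_width: 0.0938
time_s: 24.15
ee_pos: [0.422, 0.1608, 0.0236]
eef_rot: [-3.124, 0.002, 1.448]
force: [-0.4, 0.2, 0.3]
grip_width: 0.094
time_s: 24.57
ee_pos: [0.4221, 0.1608, 0.0238]
eef_rot: [-3.124, 0.002, 1.448]
force: [-0.4, 0.4, 0.3]
grip_width: 0.064
time_s: 24.98
ee_pos: [0.4222, 0.1607, 0.0239]
eef_rot: [-3.125, 0.002, 1.448]
force: [-0.1, 0.1, 2.0]
grip_width: 0.0496
time_s: 25.4
ee_pos: [0.4218, 0.1607, 0.1205]
eef_rot: [-3.124, 0.003, 1.448]
force: [0.8, 0.8, -1.4]
grip_width: 0.0499
```

```bash
python3 -m creep '{"translation":[[1,14,0],[2,45,0],[3,79,0],[4,106,0],[4,117,0]],"yaw":[0,0,0,0,0],"gripper":[255,255,255,255,255]}';python3 -m creep '{"translation":[[0,0,0],[0,0,-10],[0,0,-35],[0,0,-58],[0,0,-70]],"yaw":[0,0,0,0,0],"gripper":[255,255,255,255,255]}';python3 -m creep '{"translation":[[0,0,-4],[0,0,-7],[0,0,-8],[0,0,-8],[0,0,-8]],"yaw":[0,0,0,0,0],"gripper":[255,255,255,255,255]}'
```

```text
time_s: 25.82
ee_pos: [0.4255, 0.2803, 0.1207]
eef_rot: [-3.124, 0.002, 1.449]
force: [-0.4, -0.0, -1.5]
grip_width: 0.0497
time_s: 26.23
ee_pos: [0.4244, 0.2782, 0.0478]
eef_rot: [-3.121, 0.004, 1.448]
force: [-0.2, -0.1, -1.9]
grip_width: 0.0497
time_s: 26.65
ee_pos: [0.4243, 0.2771, 0.0407]
eef_rot: [-3.121, 0.005, 1.447]
force: [-6.3, -3.6, 12.7]
grip_width: 0.0499
```

Contact. Release, rise, retreat toward mid-table, then check everything.

```bash
python3 -m creep '{"translation":[[0,0,0],[0,0,0],[0,0,0],[0,0,0],[0,0,0]],"yaw":[0,0,0,0,0],"gripper":[66,66,66,66,66]}'; python3 -m creep '{"translation":[[0,0,0],[0,0,10],[0,0,40],[0,0,80],[0,0,120]],"yaw":[0,0,0,0,0],"gripper":[66,66,66,66,66]}'; python3 -m creep '{"translation":[[-5,-36,10],[-10,-72,20],[-15,-108,30],[-20,-144,40],[-25,-180,50]],"yaw":[0,0,0,0,0],"gripper":[66,66,66,66,66]}';python3 -m creep '{"translation":[[0,-36,0],[0,-72,0],[0,-80,0],[0,-80,0],[0,-80,0]],"yaw":[0,0,0,0,0],"gripper":[66,66,66,66,66]}'; python3 - <<'E'
from station import ctrl
import cv2
from h import *
c=ctrl.camera("scene");a=c["pixels"][110:290,150:450,::-1]
cv2.imwrite("pics/p9.png",cv2.resize(a,None,fx=2.6,fy=2.6,interpolation=2))
P=cloud(c).reshape(-1,3)
S=dict(chouse=(.437,.346,.046),cpot=(.424,.276,.05),bhouse=(.65,-.047,.043),bpot=(.659,.023,.047),post=(.436,-.346,.055),jar=(.5405,.139,.05),bowl=(.544,-.136,.03))
for n,(x,y,z) in S.items():
    k=P[(np.hypot(P[:,0]-x,P[:,1]-y)<.037)&(P[:,2]>z)&(P[:,2]<.09)];print(n,fit(k),"zmax %.3f"%np.percentile(k[:,2],90))
def fr(p,o,a):
    a=np.radians(a);d=np.subtract(p,o);return np.round([d@[np.cos(a),np.sin(a)],d@[-np.sin(a),np.cos(a)]],1)
print(fr((438,346),(432,314),-7.6),fr((424,276),(432,314),-7.6),fr((650.5,-47.7),(656,-12.7),-8),fr((659.5,23),(656,-12.7),-8),fr((436.5,-345),(436,-351.8),2.7))
print(ctrl.get_obs()["force"])
E
```

```text
time_s: 27.07
ee_pos: [0.4244, 0.2769, 0.0407]
eef_rot: [-3.121, 0.005, 1.447]
force: [0.9, 0.3, -0.0]
grip_width: 0.0696
time_s: 27.48
ee_pos: [0.4238, 0.2766, 0.1624]
eef_rot: [-3.12, 0.005, 1.447]
force: [-0.1, 0.4, -0.9]
grip_width: 0.0697
time_s: 27.9
ee_pos: [0.398, 0.0952, 0.2136]
eef_rot: [-3.121, 0.005, 1.448]
force: [2.4, -0.5, -0.4]
grip_width: 0.0696
time_s: 28.32
ee_pos: [0.3981, 0.0154, 0.214]
eef_rot: [-3.121, 0.005, 1.447]
force: [0.4, -0.8, -1.2]
grip_width: 0.0698
chouse n214 rect c(437.2,346.2) 47.5x41.6 a83.3  circ(435.9,347.0) r29.4 zmax 0.070
cpot n131 rect c(423.9,273.3) 48.2x51.3 a65.8  circ(424.0,272.0) r26.7 zmax 0.062
bhouse n291 rect c(650.0,-47.9) 45.9x42.1 a83.3  circ(650.3,-48.1) r29.1 zmax 0.067
bpot n155 rect c(659.7,23.5) 48.3x48.4 a32.6  circ(659.3,23.4) r25.1 zmax 0.058
post n159 rect c(436.2,-344.9) 36.0x34.3 a38.0  circ(436.3,-344.6) r18.9 zmax 0.071
jar n237 rect c(541.9,137.7) 45.4x46.6 a59.9  circ(541.3,139.2) r24.6 zmax 0.070
bowl n175 rect c(544.9,-137.2) 61.8x61.8 a29.7  circ(544.9,-135.8) r32.9 zmax 0.042
[ 1.7 32.5] [ -2.9 -38.7] [ -0.6 -35.4] [-1.5 35.8] [0.8 6.8]
[-0.18182228  0.3275435  -0.62940418]
```

View pics/p9.png

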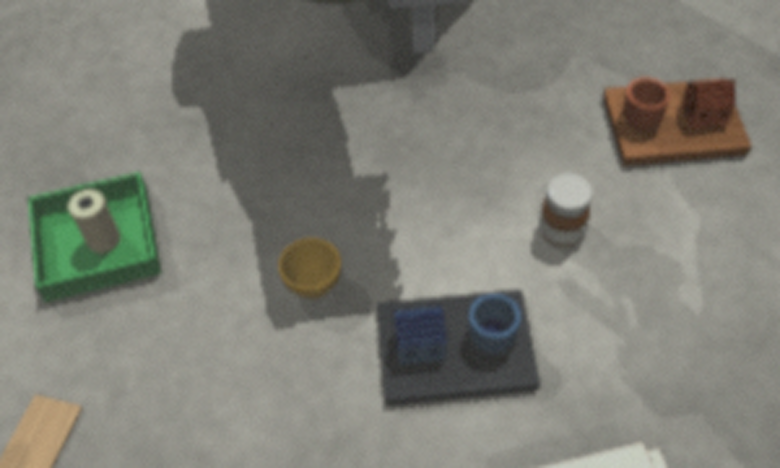

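Everything stands in its place: post (95,220), blue pieces (420,335) and (493,322), clay pieces (646,105) and (708,105), with the jar and bowl unmoved. Handing in.

```bash
python3 -c "
from station import ctrl
print(ctrl.hand_in())"
```

```text
the job is handed in; nothing more can be done
None
```

I put all five pieces in their places and handed the job in at about 28 s of robot time. The hand-in gave no verdict.

My last check, from the scene camera after the arm had backed away:

| Piece | Place | Offset from centre, x / y (mm) |
|---|---|---|
| clay house | ware board | +2 / +33 |
| clay pot | ware board | −3 / −39 |
| blue house | kiln shelf | −1 / −35 |
| blue pot | kiln shelf | −2 / +36 |
| kiln post | green box | +1 / +7 |

- **Blue pieces:** their centres are about 71 mm apart, which leaves about 2 cm of air between them.
- **Upright and released:** every piece looks upright, with its top at the right height. The gripper is clear and the wrist force is near zero.
- **Jar and bowl:** both measured within about 1 mm of where they started.
- **Disagreements:** the top and scene cameras differed by 2–3 mm, so I used averages. The top camera's first fit of the shelf was wrong because it took in other points, so I used the scene camera for the shelf.
- **Final camera view:** I made the last check with the scene camera only.
- **Blue pot grip:** the arm was about 7 mm off in x when it gripped the blue pot. The jaws centred the pot, and it landed as planned.

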